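# Find the thread hand of a gas outlet cap and hold the cap lifted off

## Task

Take the protective cap off the gas outlet that is on the steel drum's side of the outlet bar, so that its seal can be inspected. You cannot see whether that cap opens counter-clockwise or clockwise, so try it one way and, if it comes up against a stop after a few degrees, the other way, about 60 degrees, until it lifts free. Raise it straight up, about 10 cm off its nozzle, and finish while still holding it there upright in the gripper; do not set it down, and leave the other cap and the things around alone.

Things in the scene. Friction and masses are not known exactly. Their poses are not given: they have to be found in the camera images.
- outlet_bar: Gas outlet bar, fixed: foot bar 340 mm long (its y axis), 90 wide (x), 30 high; steel pillars 60 mm in diameter at y = +110 and -110 mm, 65 mm high above the table, each with a steel nozzle hidden by its cap; a low gauge (52 mm high) between them. Origin: centre of the underside, on the table. Starts anywhere in an 8 cm range, turned up to 0.3 rad.
- cap_1: Grey plastic cap on the nozzle at the bar's +y end (robot's left): round ribbed skirt 58 mm in diameter, 25 high, open below, with an upright wing grip on top. Origin: centre of the skirt's underside, 75 mm above the table when seated. x axis along the wing, z up; closed, x lies within 0.1 rad of the bar's x axis. 80 to 170 g, sits loosely on the nozzle and turns easily.
- wing_1 (a point): Middle of cap_1's wing grip, on the cap's axis, 39.5 mm above its origin. The wing is a flat upright bar 44 mm long (x), 14 thick (y, the width to pinch), from 25 to 54 mm above the cap's origin: seated, the skirt's flat top is 100 mm and the wing's top 129 mm above the table.
- nozzle_1 (a point): Top of the nozzle under cap_1, fixed on the bar, 95 mm above the table, axes as the bar. Two lugs in the cap hold under its flange like a short thread. Wrong way, the cap turns only 4 to 17 degrees (under 0.3 rad) to a rigid stop; opening way, to a rigid stop near 72 degrees (1.25 rad) from the bar's x axis. It lifts straight off at 50 to 72 degrees, best 62 (1.08 rad).
- cap_2: The same kind of cap on the nozzle at the bar's -y end (robot's right); same sizes, origin and axes. One of the two caps opens counter-clockwise seen from above, the other clockwise; which is which changes from start to start and cannot be seen. Pulled while closed, a cap rises 2 to 3 mm and then holds fast.
- wing_2 (a point): Middle of cap_2's wing grip, as wing_1.
- nozzle_2 (a point): Top of the nozzle under cap_2, as nozzle_1 but of the opposite thread hand.
- drum: Loose stainless-steel instrument drum with lid, 122 mm in diameter, 123 mm high with its knob, about 0.9 kg, standing beyond one end of the bar: it shows which cap to take off (drum at the +y end: cap_1; drum at the -y end: cap_2). Origin: centre of its underside.
- basin: Loose white plastic bowl, 150 mm in diameter, 60 mm high, beyond the other end of the bar. Bystander. Origin: centre of its underside.
- bottle: Loose clear plastic bottle, 56 mm in diameter, 130 mm high, behind the bar. Bystander. Origin: centre of its underside.
- jar: Loose amber glass jar, 52 mm in diameter, 60 mm high, behind the bar. Bystander. Origin: centre of its underside.
- tape: Roll of paper tape lying flat, 64 mm in diameter, 25 mm high, between robot and bar. Bystander. Origin: centre of its underside.
- cup: Small steel cup, 60 mm in diameter, 50 mm high, between robot and bar. Bystander. Origin: centre of its underside.

How it is judged:
On the way, in this order (a step that is already met when the one before it is completed fails the run):
1. the cap on the drum's side is turned more than 35 degrees away from its closed position while still down on its nozzle (((y of drum in the frame of outlet_bar above 0 m and angle between the x axis of cap_1 and the x axis of outlet_bar, either way round above 0.6 rad and z of cap_1 in the frame of outlet_bar below 0.083 m and angle between cap_1's own z axis and vertical below 0.3 rad) or (y of drum in the frame of outlet_bar below 0 m and angle between the x axis of cap_2 and the x axis of outlet_bar, either way round above 0.6 rad and z of cap_2 in the frame of outlet_bar below 0.083 m and angle between cap_2's own z axis and vertical below 0.3 rad))).
2. that cap is lifted off, more than 40 mm up (((y of drum in the frame of outlet_bar above 0 m and z of cap_1 in the frame of outlet_bar above 0.115 m) or (y of drum in the frame of outlet_bar below 0 m and z of cap_2 in the frame of outlet_bar above 0.115 m))), for 0.1 s.
At the end, for the whole second after the job is handed in: The cap on the drum's side is held by the fingers, still and upright (within 17 degrees), 60 to 160 mm above where it sat (asked for: about 10 cm), within 60 mm sideways of its nozzle's axis, touching nothing else (((y of drum in the frame of outlet_bar above 0 m and z of cap_1 in the frame of outlet_bar between 0.135 and 0.235 m and x of cap_1 in the frame of outlet_bar between -0.06 and 0.06 m and y of cap_1 in the frame of outlet_bar between 0.05 and 0.17 m and angle between cap_1's own z axis and vertical below 0.3 rad and linear speed of cap_1 below 0.05 m/s and contact force between cap_1 and the fingers above 1 N and contact force between cap_1 and outlet_bar below 0.2 N) or (y of drum in the frame of outlet_bar below 0 m and z of cap_2 in the frame of outlet_bar between 0.135 and 0.235 m and x of cap_2 in the frame of outlet_bar between -0.06 and 0.06 m and y of cap_2 in the frame of outlet_bar between -0.17 and -0.05 m and angle between cap_2's own z axis and vertical below 0.3 rad and linear speed of cap_2 below 0.05 m/s and contact force between cap_2 and the fingers above 1 N and contact force between cap_2 and outlet_bar below 0.2 N))); the arm keeps its last pose, push and grip.
It fails at once if the other cap is moved more than 20 mm or turned more than 0.5 rad ((y of drum in the frame of outlet_bar above 0 m and (distance of cap_2 from where it was at the start of the episode above 0.02 m or angle between the x axis of cap_2 and the x axis of outlet_bar, either way round above 0.5 rad)) or (y of drum in the frame of outlet_bar below 0 m and (distance of cap_1 from where it was at the start of the episode above 0.02 m or angle between the x axis of cap_1 and the x axis of outlet_bar, either way round above 0.5 rad))).
It fails at once if a bystander or the drum is pushed more than 40 mm or knocked over (distance of any of drum, basin, bottle, jar, tape, cup from where it was at the start of the episode above 0.04 m or angle between any of drum, basin, bottle, jar, tape, cup's own z axis and vertical above 0.5 rad).
It also fails if it takes over 38 s, if anything falls off the work surface, if the arm or the gripper's body presses on something with over 40 N, if the wrist force passes 120 N, or if a joint passes its speed limit or range.

## Robot

A 6-joint arm with a two-finger parallel gripper is mounted at the origin on the work surface. World frame = base frame: x ahead of the robot, y to its left, z up, the work surface at z = 0. Lengths are in m, angles in rad, forces in N, time in s.
With the tool pointing down it reaches from about 0.225 to 0.725 m from the base axis. Payload 3.1 kg.
Tool frame: the origin (TCP) lies on the centre line of the jaws, within the pads' length; the fingertips stand 14 mm ahead of it and the grasp point (between the pads) lies 5 mm behind it (arm.nose_length is the distance from the TCP to the fingertips, in m); z points along the fingers, x is the direction in which the jaws open and shut, and the axes are right-handed (so a half turn about z gives the same grasp; the last joint's range is limited). The gripper opens to 85 mm and grips with 20 to 120 N. Pads are 22 mm wide; open, the fingers measure 114 mm over their backs; the gripper's body (76 mm by 85 mm) begins 54 mm behind the grasp point. The pads swing forward as they close: fully open they stand 13 mm farther back than shut.
Start: joints at [-1.421, 0.048, 0.099, 1.622, 0, 1.443], TCP at [0.144, -0.505, 0.245] pointing down, gripper open.
Joint ranges: [-2.91, 2.91], [-0.99, 1.94], [-1.21, 1.42], [-2.12, 2.29], [-1.49, 1.47], [-3.14, 3.14]. Speed limits (rad/s): [2.79, 2.79, 3.14, 3.14, 3.14, 3.14].

## Interface

Orientations are given as a rotation vector (axis times angle).
In Python, from workcell import sense, optics, job, arm gives the robot as it stands.
- The arm moves only by the tool apply_moves, never from a script. Its argument "rows" is a list of rows, each a list of 7 numbers: the turn, a rotation vector about the tool's x, y, z in rad, then the shift along the tool's x, y, z in m, then the opening in per cent of the stroke, from 0 (shut) to 100 (fully open). A call has 1 to 20 rows; each row shifts and turns the commanded pose from where the row before left it, along the tool's axes as they then stand; what a row does not reach is not made up. A row lasts 1/12 s, in which the tool goes at most 41.7 mm and 7.16 degrees, less where a joint would pass 70% of its speed; a pose out of reach is approached as far as the arm can. A call is refused whole if a number of a shift passes 0.0417 or a number of a turn 0.125, either way. A call with a gripper value outside its range is refused whole. The fingers move at their own pace and stop on an object; the grip force is fixed at half the most. Time passes only in rows, so rows that do not move let the fingers close. It gives the time, the measured TCP pose, the force and the opening at its end, in the units of the state.
- sense(): the state, without advancing time (a new reading comes with each control period).
- optics.grab_frame(name): name is "side" or "top" or "wrist"; returns the picture (420x560x3 uint8, blue, green, red); there is no depth.
- optics.get_calibration(name): a dict with "fx", "fy", "cx", "cy" (pixels), "D" ([k1, k2, p1, p2, k3] as OpenCV has them; the pictures are not rectified), "eye" and "rotation" of the camera in the world. Camera axes: x right, y up, looking along -z (the intrinsics and any distortion apply to the point x, -y, -z); pixel columns grow to the right and rows downward; lengths in m; the calibration is good to about 2 mm. A picture is of the moment at which its call begins: read the wrist's pose just before it. get_calibration takes no time and is no camera call; for the wrist camera it gives the pose at the moment of the call.
- job.sign_off(): hands the job in, once; it reports no verdict.
The state is a dict: "t": time; "joint_positions": joint angles; "dq": joint speeds; "joint_efforts": joint torques, N m; "ee_pos": TCP position; "ee_rot": TCP orientation; "wrist_force": force on the tool from outside, world axes, zero at the start; "ft_torque": the same for the moment, N m; "opening": opening from 0.0 (shut) to 1.0 (fully open).
Only numpy, scipy, OpenCV 4.12 (cv2) and the standard library are available. Lean on these libraries where they do the work, as an engineer would, in place of code of your own. Each camera call takes 0.05 s, during which the arm holds its last target.

## Working session

There is one attempt and no reset: what is moved stays moved. The work goes in short steps, Python scripts to look and compute and a tool call to move; the robot and the scene stay as the last step left them, time stands still between calls to the robot, and variables do not carry over. Pictures are saved under pics/ and viewed, and the job is handed in when it is done.

Besides the shell and the picture viewer there is one more tool, called after "Request:" as name(argument=value, ...), one argument or row to a line, values as JSON. apply_moves: Moves the arm, as the interface text tells. Its arguments: {"type":"object","properties":{"rows":{"type":"array","items":{"type":"array","items":{"type":"number"}}}},"required":["rows"]}

```bash
mkdir -p pics; python3 - <<'E'
from workcell import sense, optics, job, arm
import cv2
s=sense();print(s)
for n in("side","top","wrist"):
    c=optics.get_calibration(n);print(n,c)
    cv2.imwrite(f"pics/{n}0.png",optics.grab_frame(n))
E
```

```text
{'t': 0.0, 'joint_positions': array([-1.42079711e+00,  4.87545104e-02,  9.75750298e-02,  1.62199276e+00,
        4.73415506e-05,  1.44303183e+00]), 'dq': array([ 0.0008136 ,  0.00047739,  0.0009865 ,  0.00100988,  0.0004652 ,
       -0.00031764]), 'joint_efforts': array([-4.55113523e-04, -3.38776052e+01,  3.20017111e+01,  2.00211728e-02,
       -2.93000121e-04, -1.63830901e-06]), 'ee_pos': array([ 0.14389022, -0.50429319,  0.24410373]), 'ee_rot': array([-2.50622527,  1.89150331,  0.00261474]), 'wrist_force': array([-0.27906657, -0.43533811,  0.12105729]), 'ft_torque': array([0.00660645, 0.027402  , 0.04168273]), 'opening': 1.0035439796672914}
side {'fx': 457.99164940673217, 'fy': 457.99164940673217, 'cx': 270.10974029900154, 'cy': 213.77923535846654, 'D': array([0.05004737, 0.        , 0.        , 0.        , 0.        ]), 'eye': array([ 0.49490456, -0.81679268,  0.62266378]), 'rotation': array([ 0.99109568, -0.02578508, -0.06858085])}
top {'fx': 381.50595465504966, 'fy': 381.50595465504966, 'cx': 276.5011165915207, 'cy': 212.09926763291188, 'D': array([-0.02775824,  0.        ,  0.        ,  0.        ,  0.        ]), 'eye': array([0.41787149, 0.00175194, 1.02592675]), 'rotation': array([ 0.10822858, -0.09586151, -1.54131144])}
wrist {'fx': 330.3835943553879, 'fy': 330.3835943553879, 'cx': 278.5403160507958, 'cy': 216.32872192827583, 'D': array([0.01716444, 0.        , 0.        , 0.        , 0.        ]), 'eye': array([ 0.22259032, -0.48210258,  0.37369054]), 'rotation': array([-0.27831681,  0.21341538, -1.28033444])}
```

View pics/top0.png

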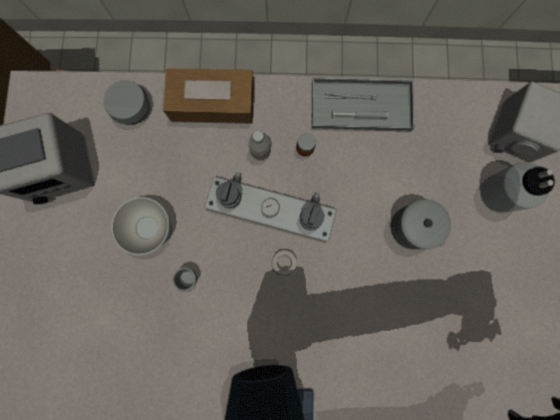

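View pics/side0.png

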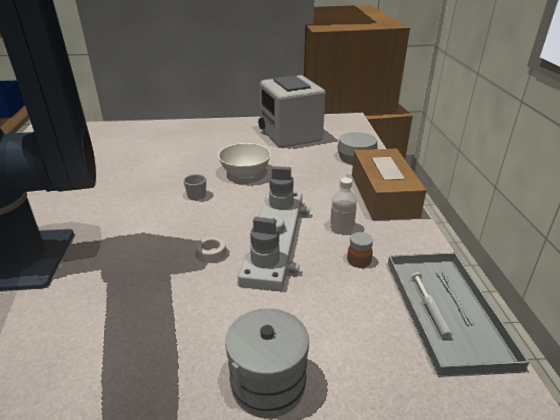

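The drum (top view, pixel 425,224) stands past the bar's right (-y) end, so the target is cap_2, at about (312,212) in the top view and (265,235) in the side view. I'll enlarge both views to measure it.

```bash
python3 - <<'E'
import cv2
t=cv2.imread("pics/top0.png")[165:250,195:345]
cv2.imwrite("pics/topz.png",cv2.resize(cv2.convertScaleAbs(t,alpha=1.6),None,fx=5,fy=5,interpolation=cv2.INTER_CUBIC))
t=cv2.imread("pics/side0.png")[160:295,230:330]
cv2.imwrite("pics/sidez.png",cv2.resize(cv2.convertScaleAbs(t,alpha=1.6),None,fx=4.4,fy=4.4,interpolation=cv2.INTER_CUBIC))
E
```

```text
(no output)
```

View pics/topz.png

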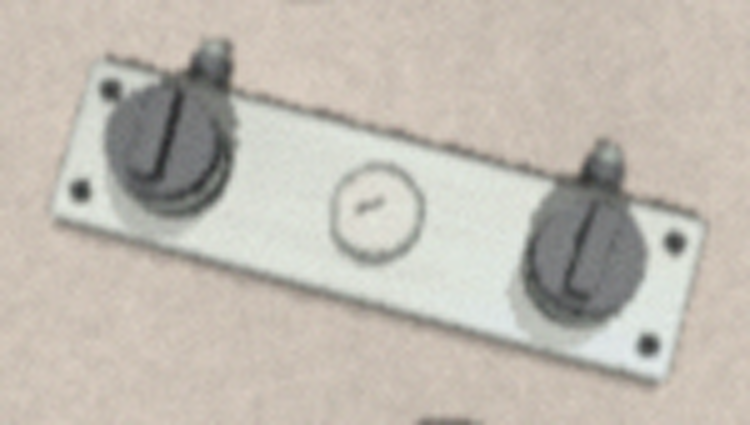

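View pics/sidez.png

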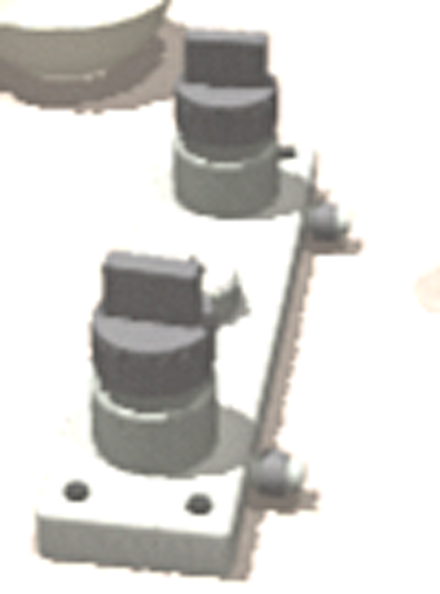

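```bash
cat > h.py <<'E'
import numpy as np, cv2
from scipy.spatial.transform import Rotation as R
from workcell import sense, optics, job, arm
def ray(n,uv,z,c=None):
    c=c or optics.get_calibration(n)
    K=np.array([[c['fx'],0,c['cx']],[0,c['fy'],c['cy']],[0,0,1]])
    p=cv2.undistortPoints(np.array(uv,float).reshape(-1,1,2),K,c['D'])[:,0]
    d=np.c_[p[:,0],-p[:,1],-np.ones(len(p))]
    d=R.from_rotvec(c['rotation']).apply(d)
    e=np.array(c['eye'])
    return e+d*((z-e[2])/d[:,2])[:,None]
def proj(n,P,c=None):
    c=c or optics.get_calibration(n)
    K=np.array([[c['fx'],0,c['cx']],[0,c['fy'],c['cy']],[0,0,1]])
    q=R.from_rotvec(c['rotation']).inv().apply(np.atleast_2d(P)-c['eye'])
    return cv2.projectPoints((q*[1,-1,-1]).reshape(-1,1,3),np.zeros(3),np.zeros(3),K,c['D'])[0][:,0]
E
python3 - <<'E'
from h import *
np.set_printoptions(precision=4,suppress=True)
z=lambda L,o,f:(np.array(L,float)-f/2+.5)/f+np.array(o)
C=ray("top",z([(103,57),(708,220),(662,383),(50,215)],(195,165),5),.03);print(C)
print([np.linalg.norm(C[i]-C[i-1]) for i in range(4)])
ctr=C.mean(0); y=(C[0]+C[3]-C[1]-C[2]);y/=np.linalg.norm(y);x=np.array([y[1],-y[0],0])
print("bar",ctr,np.arctan2(x[1],x[0]),"caps",ctr+.11*y,ctr-.11*y)
print("skirt tops",ray("top",z([(586,253),(165,140)],(195,165),5),.1))
S=ray("side",z([(108,255),(203,262)],(230,160),4.4),.129);print("side wing2 top",S,S.mean(0),np.linalg.norm(S[1]-S[0]),np.arctan2(*(S[1]-S[0])[1::-1]))
S=ray("top",z([(599,195),(577,298)],(195,165),5),.129);print(S,np.linalg.norm(S[1]-S[0]),np.arctan2(*(S[0]-S[1])[1::-1]))
print(arm.nose_length,[a for a in dir(arm) if a[0]!='_'])
s=sense();print(R.from_rotvec(s['ee_rot']).as_matrix())
E
```

```text
[[ 0.6412  0.1778  0.03  ]
 [ 0.5619 -0.1456  0.03  ]
 [ 0.4754 -0.1222  0.03  ]
 [ 0.5553  0.2017  0.03  ]]
[np.float64(0.08920080075941912), np.float64(0.3329918495272914), np.float64(0.08954951326578335), np.float64(0.33366329952410695)]
bar [0.5585 0.0279 0.03  ] -0.24118113422174178 caps [0.5847 0.1347 0.03  ] [ 0.5322 -0.0789  0.03  ]
skirt tops [[ 0.5339 -0.0757  0.1   ]
 [ 0.5845  0.1327  0.1   ]]
side wing2 top [[ 0.5109 -0.0749  0.129 ]
 [ 0.5522 -0.084   0.129 ]] [ 0.5315 -0.0795  0.129 ] 0.04237012489071411 -0.21520123678819916
[[ 0.5582 -0.079   0.129 ]
 [ 0.5087 -0.0694  0.129 ]] 0.05040152151072797 -0.1929427901558131
0.014 ['PlanningError', 'nose_length']
[[ 0.2743 -0.9617 -0.0003]
 [-0.9617 -0.2743  0.0019]
 [-0.0019 -0.0003 -1.    ]]
```

Bar fit: 333×89 mm measured against 340×90 given, yaw about -0.24. Cap_2's axis is at about (0.532, -0.078) and its wing direction about -0.2 rad. I'll move above it at the current height, then turn the jaws.

Request:
apply_moves(
  rows=[
    [0, 0, 0, -0.019, -0.0306, 0, 100],
    [0, 0, 0, -0.019, -0.0306, 0, 100],
    [0, 0, 0, -0.019, -0.0306, 0, 100],
    [0, 0, 0, -0.019, -0.0306, 0, 100],
    [0, 0, 0, -0.019, -0.0306, 0, 100],
    [0, 0, 0, -0.019, -0.0306, 0, 100],
    [0, 0, 0, -0.019, -0.0306, 0, 100],
    [0, 0, 0, -0.019, -0.0306, 0, 100],
    [0, 0, 0, -0.019, -0.0306, 0, 100],
    [0, 0, 0, -0.019, -0.0306, 0, 100],
    [0, 0, 0, -0.019, -0.0306, 0, 100],
    [0, 0, 0, -0.019, -0.0306, 0, 100],
    [0, 0, 0, -0.019, -0.0306, 0, 100],
    [0, 0, 0, -0.019, -0.0306, 0, 100],
    [0, 0, 0, -0.019, -0.0306, 0, 100],
    [0, 0, 0, -0.019, -0.0306, 0, 100],
  ],
)

```text
t: 1.48
ee_pos: [0.5322, -0.0765, 0.2449]
ee_rot: [2.508, -1.892, -0.001]
wrist_force: [0.6, -0.4, 0.6]
opening: 0.999
```

Request:
apply_moves(
  rows=[
    [0, 0, -0.124, 0, 0, 0, 100],
    [0, 0, -0.124, 0, 0, 0, 100],
    [0, 0, -0.124, 0, 0, 0, 100],
    [0, 0, -0.124, 0, 0, 0, 100],
    [0, 0, -0.124, 0, 0, 0, 100],
    [0, 0, -0.124, 0, 0, 0, 100],
    [0, 0, -0.124, 0, 0, 0, 100],
    [0, 0, -0.124, 0, 0, 0, 100],
    [0, 0, -0.124, 0, 0, 0, 100],
    [0, 0, -0.124, 0, 0, 0, 100],
    [0, 0, -0.124, 0, 0, 0, 100],
    [0, 0, -0.124, 0, 0, 0, 100],
    [0, 0, -0.124, 0, 0, 0, 100],
    [0, 0, -0.124, 0, 0, 0, 100],
    [0, 0, -0.124, 0, 0, 0, 100],
    [0, 0, -0.124, 0, 0, 0, 100],
    [0, 0, -0.124, 0, 0, 0, 100],
    [0, 0, -0.124, 0, 0, 0, 100],
    [0, 0, -0.124, 0, 0, 0, 100],
    [0, 0, -0.124, 0, 0, 0, 100],
  ],
)

```text
t: 3.15
ee_pos: [0.5312, -0.0782, 0.2448]
ee_rot: [-2.598, -1.764, 0.001]
wrist_force: [-0.1, -0.1, -0.3]
opening: 1.0
```

Request:
apply_moves(
  rows=[
    [0, 0, -0.09, 0, 0, 0, 80],
    [0, 0, -0.083, 0, 0, 0, 60],
    [0, 0, 0, 0, 0, 0, 60],
    [0, 0, 0, 0, 0, 0, 60],
  ],
)

```text
t: 3.48
ee_pos: [0.5313, -0.0782, 0.2449]
ee_rot: [-2.444, -1.972, 0.001]
wrist_force: [0.0, 0.6, -0.5]
opening: 0.598
```

```bash
python3 - <<'E'
from h import *
np.set_printoptions(precision=4,suppress=True)
s=sense();print(s['t'],s['ee_pos'],s['joint_positions'],s['opening']);M=R.from_rotvec(s['ee_rot']).as_matrix();print(M)
c=optics.get_calibration("wrist");print(c)
cv2.imwrite("pics/w1.png",optics.grab_frame("wrist"))
E
```

```text
3.4833 [ 0.5313 -0.0782  0.2449] [-0.2711  0.0801  0.1321  1.6236 -0.     -0.0582] 0.5981718360800143
[[ 0.2113  0.9774 -0.0007]
 [ 0.9774 -0.2113  0.0002]
 [ 0.     -0.0008 -1.    ]]
{'fx': 330.3835943553879, 'fy': 330.3835943553879, 'cx': 278.5403160507958, 'cy': 216.32872192827583, 'D': array([0.0172, 0.    , 0.    , 0.    , 0.    ]), 'eye': array([ 0.4502, -0.0609,  0.3744]), 'rotation': array([-0.2723, -0.2194,  1.3453])}
```

View pics/w1.png

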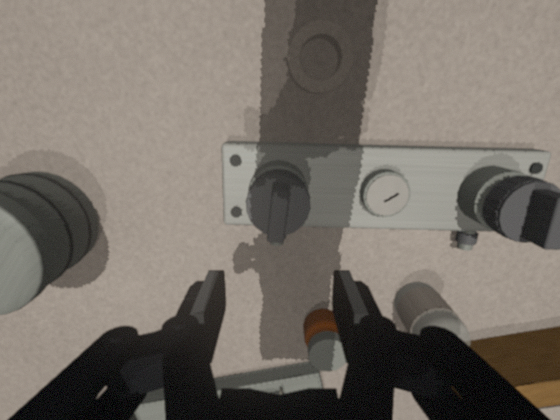

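Wrist view: cap_2 is at about (280,200) with its wing running from (283,180) to (278,240), the gauge at (386,193), cap_1 on the right and the drum on the left. I'll zoom in to measure the wing.

```bash
python3 - <<'E'
import cv2
t=cv2.imread("pics/w1.png")[145:260,225:335]
cv2.imwrite("pics/w1z.png",cv2.resize(cv2.convertScaleAbs(t,alpha=2.6),None,fx=5,fy=5,interpolation=cv2.INTER_CUBIC))
E
```

```text
(no output)
```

View pics/w1z.png

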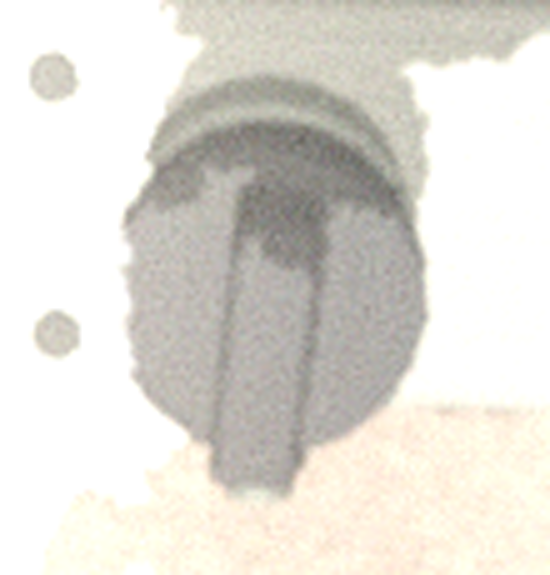

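```bash
python3 - <<'E'
from h import *
np.set_printoptions(precision=4,suppress=True)
z=lambda L,o,f:(np.array(L,float)-f/2+.5)/f+np.array(o)
P=ray("wrist",z([(238,252),(322,260),(212,480),(296,490)],(225,145),5),.129)
print(P,P.mean(0)); n=(P[0]+P[1])/2;f=(P[2]+P[3])/2
print(np.linalg.norm(f-n),np.linalg.norm(P[0]-P[1]),np.arctan2(*(f-n)[1::-1]))
print("skirt ctr z.1",ray("wrist",z([(276,300)],(225,145),5),.1), "edges",ray("wrist",z([(125,290),(427,300)],(225,145),5),.1))
s=sense();M=R.from_rotvec(s['ee_rot']).as_matrix();print("tool yaw-pi/2",np.arctan2(M[1,0],M[0,0])-np.pi/2)
print(proj("wrist",[[.5322,-.0789,.129]]))
E
```

```text
[[ 0.5128 -0.0795  0.129 ]
 [ 0.5168 -0.0671  0.129 ]
 [ 0.5489 -0.0918  0.129 ]
 [ 0.5534 -0.0789  0.129 ]] [ 0.533  -0.0793  0.129 ]
0.038286249368918716 0.012962037387016715 -0.320198147851102
skirt ctr z.1 [[ 0.53   -0.0771  0.1   ]] edges [[ 0.5227 -0.1022  0.1   ]
 [ 0.5355 -0.0516  0.1   ]]
tool yaw-pi/2 -0.21283509407180823
[[278.2836 218.1939]]
```

The views agree on the centre, about (0.532, -0.079), to within 2 mm. Wing yaw reads -0.20 to -0.32, and the bar's -0.24 falls inside that, so I'll use -0.26. Next I descend to TCP z 0.120 and close.

Request:
apply_moves(
  rows=[
    [0, 0, 0.05, -0.0006, 0.0009, 0.025, 60],
    [0, 0, 0, 0, 0, 0.025, 60],
    [0, 0, 0, 0, 0, 0.025, 60],
    [0, 0, 0, 0, 0, 0.025, 60],
    [0, 0, 0, 0, 0, 0.015, 60],
    [0, 0, 0, 0, 0, 0.01, 60],
    [0, 0, 0, 0, 0, 0, 60],
    [0, 0, 0, 0, 0, 0, 60],
  ],
)

```text
t: 4.2
ee_pos: [0.532, -0.079, 0.1203]
ee_rot: [-2.492, -1.913, 0.001]
wrist_force: [0.2, 0.2, 0.4]
opening: 0.599
```

Request:
apply_moves(
  rows=[
    [0, 0, 0, 0, 0, 0, 0],
    [0, 0, 0, 0, 0, 0, 0],
    [0, 0, 0, 0, 0, 0, 0],
    [0, 0, 0, 0, 0, 0, 0],
    [0, 0, 0, 0, 0, 0, 0],
    [0, 0, 0, 0, 0, 0, 0],
    [0, 0, 0, 0, 0, 0, 0],
  ],
)

```text
t: 4.78
ee_pos: [0.5334, -0.0793, 0.1222]
ee_rot: [2.489, 1.912, 0.003]
wrist_force: [0.5, -0.1, 4.7]
opening: 0.148
```

```bash
python3 - <<'E'
from h import *
np.set_printoptions(precision=4,suppress=True)
s=sense();print(s)
cv2.imwrite("pics/s2.png",cv2.resize(optics.grab_frame("side")[150:300,180:380],None,fx=4,fy=4))
E
```

```text
{'t': 4.7833, 'joint_positions': array([-0.2721,  0.0893, -0.1021,  1.3758,  0.    , -0.0112]), 'dq': array([-0.0004, -0.0023,  0.0012,  0.0012, -0.0011,  0.0013]), 'joint_efforts': array([  0.0034, -32.2115,  28.9398,   0.0009,   0.0067,   0.0012]), 'ee_pos': array([ 0.5334, -0.0793,  0.1222]), 'ee_rot': array([2.4892, 1.9119, 0.0034]), 'wrist_force': array([ 0.5232, -0.1235,  4.6525]), 'ft_torque': array([ 0.017 , -0.013 , -0.0075]), 'opening': 0.1476638002007799}
```

View pics/s2.png

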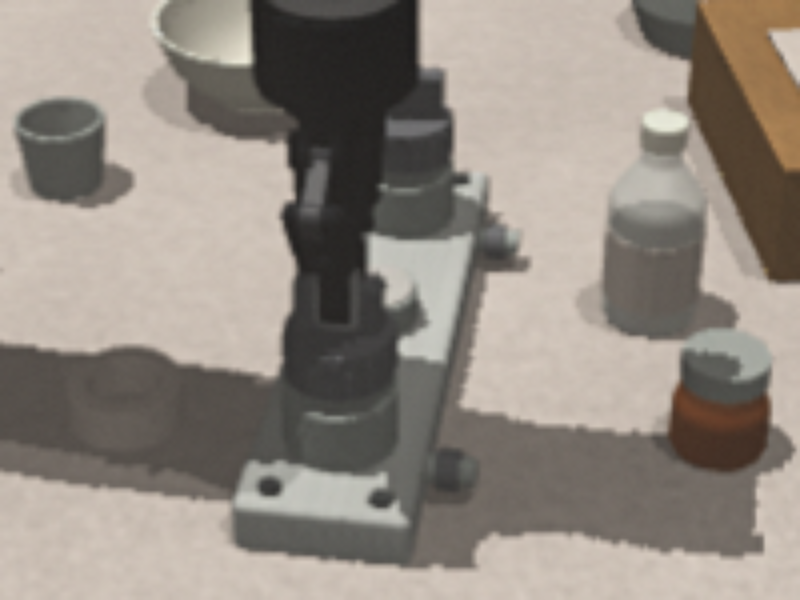

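The wing is gripped: opening 12.6 mm on the 14 mm wing, with a light 5 N contact against the skirt top. I'll try counter-clockwise first, in small steps.

Request:
apply_moves(
  rows=[
    [0, 0, -0.06, 0, 0, 0, 0],
    [0, 0, -0.06, 0, 0, 0, 0],
    [0, 0, -0.06, 0, 0, 0, 0],
    [0, 0, -0.06, 0, 0, 0, 0],
  ],
)

```text
t: 5.17
ee_pos: [0.5334, -0.0792, 0.1222]
ee_rot: [2.239, 2.199, 0.003]
wrist_force: [0.0, 1.0, 6.0]
opening: 0.152
```

```bash
cat > st.py <<'E'
from h import *
np.set_printoptions(precision=4,suppress=True)
s=sense();M=R.from_rotvec(s['ee_rot']).as_matrix()
print(s['t'],s['ee_pos'],"yaw-90",np.arctan2(M[1,0],M[0,0])-np.pi/2,"tilt",np.arccos(-M[2,2]),"F",s['wrist_force'],"T",s['ft_torque'],s['opening'],"q6",s['joint_positions'][5])
E
python3 st.py
```

```text
5.1667 [ 0.5334 -0.0792  0.1222] yaw-90 -0.018007583680815786 tilt 0.003463848280568491 F [0.0442 0.9889 6.0252] T [ 0.1272  0.0106 -0.0918] 0.15194057087633478 q6 -0.25402636729473893
```

Request:
apply_moves(
  rows=[
    [0, 0, -0.06, 0, 0, 0, 0],
    [0, 0, -0.06, 0, 0, 0, 0],
    [0, 0, -0.05, 0, 0, 0, 0],
  ],
)

```text
t: 5.42
ee_pos: [0.5334, -0.0792, 0.1222]
ee_rot: [2.045, 2.381, 0.003]
wrist_force: [0.1, 0.4, 6.1]
opening: 0.145
```

```bash
python3 st.py; python3 - <<'E'
from h import *
cv2.imwrite("pics/s3.png",cv2.resize(optics.grab_frame("side")[190:280,220:310],None,fx=6,fy=6,interpolation=cv2.INTER_CUBIC))
E
```

```text
5.4167 [ 0.5334 -0.0792  0.1222] yaw-90 0.15180487559925915 tilt 0.003435268536743861 F [0.1241 0.3816 6.0823] T [ 0.1116 -0.0329 -0.0192] 0.14489403038964987 q6 -0.42385380883526874
```

View pics/s3.png

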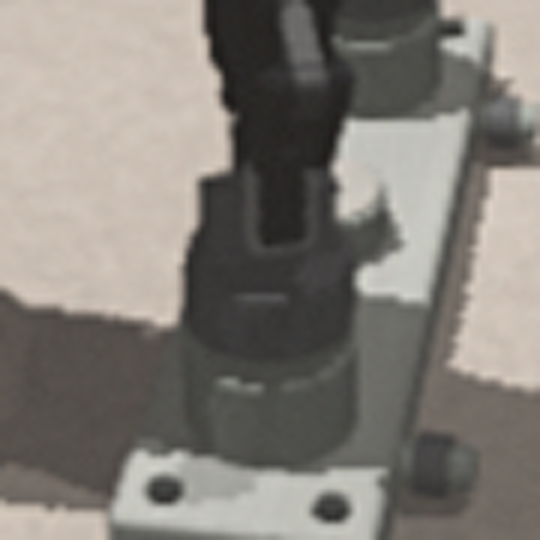

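No stop: the pads are about 0.39 rad past the bar's x axis with almost no torque, so this looks like the opening way. I'll continue to about 1.08 rad from the bar's axis, then check.

Request:
apply_moves(
  rows=[
    [0, 0, -0.086, 0, 0, 0, 0],
    [0, 0, -0.086, 0, 0, 0, 0],
    [0, 0, -0.086, 0, 0, 0, 0],
    [0, 0, -0.086, 0, 0, 0, 0],
    [0, 0, -0.086, 0, 0, 0, 0],
    [0, 0, -0.086, 0, 0, 0, 0],
    [0, 0, -0.086, 0, 0, 0, 0],
    [0, 0, -0.086, 0, 0, 0, 0],
    [0, 0, 0, 0, 0, 0, 0],
  ],
)

```text
t: 6.22
ee_pos: [0.5335, -0.0787, 0.1222]
ee_rot: [1.121, 2.931, 0.003]
wrist_force: [1.1, 1.5, 5.2]
opening: 0.146
```

```bash
python3 st.py; python3 - <<'E'
from h import *
cv2.imwrite("pics/s4.png",cv2.resize(cv2.convertScaleAbs(optics.grab_frame("side")[190:280,220:310],alpha=1.8),None,fx=6,fy=6,interpolation=cv2.INTER_CUBIC))
cv2.imwrite("pics/w4.png",optics.grab_frame("wrist"))
E
```

```text
6.2167 [ 0.5335 -0.0787  0.1222] yaw-90 0.8405024832023562 tilt 0.003813858811450138 F [1.0816 1.5224 5.1608] T [ 0.2771 -0.0047 -0.0286] 0.14648810723639855 q6 -1.1122068695013108
```

View pics/s4.png

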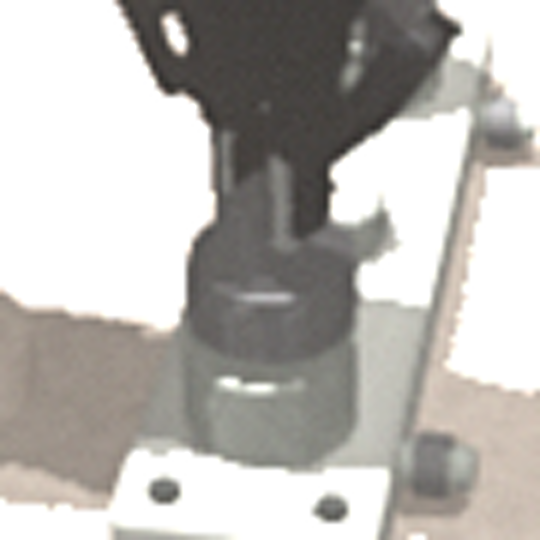

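View pics/w4.png

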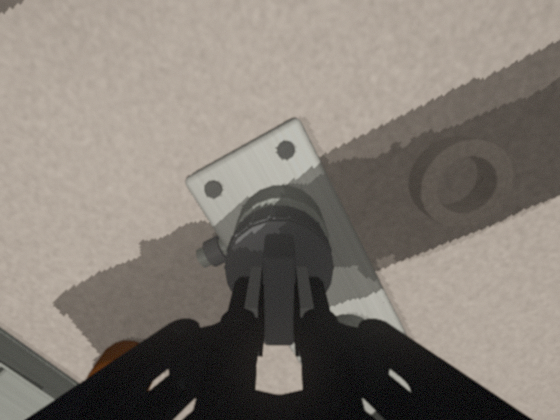

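The wrist view shows the wing at (280, 235 to 340) square in the pads and turned with them, and the side view shows the cap still seated. I'll start lifting gently, watching the force.

Request:
apply_moves(
  rows=[
    [0, 0, 0, 0, 0, -0.003, 0],
    [0, 0, 0, 0, 0, -0.003, 0],
    [0, 0, 0, 0, 0, -0.003, 0],
    [0, 0, 0, 0, 0, -0.003, 0],
  ],
)

```text
t: 6.65
ee_pos: [0.5317, -0.0789, 0.1318]
ee_rot: [-1.126, -2.931, 0.0]
wrist_force: [0.5, 0.0, -1.8]
opening: 0.145
```

```bash
python3 st.py
```

```text
6.65 [ 0.5317 -0.0789  0.1318] yaw-90 0.8371612366671997 tilt 0.0016015746385153798 F [ 0.5463  0.0076 -1.7946] T [ 0.029  -0.0812 -0.0291] 0.14525153037552804 q6 -1.1092893942422615
```

The load is 1.8 N, about the cap's weight, so it is free. I'll raise it the remaining 90 mm.

Request:
apply_moves(
  rows=[
    [0, 0, 0, 0, 0, -0.006, 0],
    [0, 0, 0, 0, 0, -0.01, 0],
    [0, 0, 0, 0, 0, -0.01, 0],
    [0, 0, 0, 0, 0, -0.01, 0],
    [0, 0, 0, 0, 0, -0.01, 0],
    [0, 0, 0, 0, 0, -0.01, 0],
    [0, 0, 0, 0, 0, -0.01, 0],
    [0, 0, 0, 0, 0, -0.01, 0],
    [0, 0, 0, 0, 0, -0.009, 0],
    [0, 0, 0, 0, 0, -0.005, 0],
    [0, 0, 0, 0, 0, 0, 0],
    [0, 0, 0, 0, 0, 0, 0],
    [0, 0, 0, 0, 0, 0, 0],
    [0, 0, 0, 0, 0, 0, 0],
  ],
)

```text
t: 7.82
ee_pos: [0.5317, -0.0789, 0.2214]
ee_rot: [-1.126, -2.931, 0.0]
wrist_force: [0.4, 0.3, -0.3]
opening: 0.151
```

```bash
python3 st.py; python3 - <<'E'
from h import *
cv2.imwrite("pics/s5.png",cv2.resize(cv2.convertScaleAbs(optics.grab_frame("side")[130:290,180:340],alpha=1.8),None,fx=3.5,fy=3.5,interpolation=cv2.INTER_CUBIC))
E
```

```text
7.8167 [ 0.5317 -0.0789  0.2214] yaw-90 0.837166755713048 tilt 0.0017154551216044863 F [ 0.3829  0.3126 -0.3296] T [ 0.0041 -0.0129  0.0044] 0.1508105983531044 q6 -1.1092914636576467
```

View pics/s5.png

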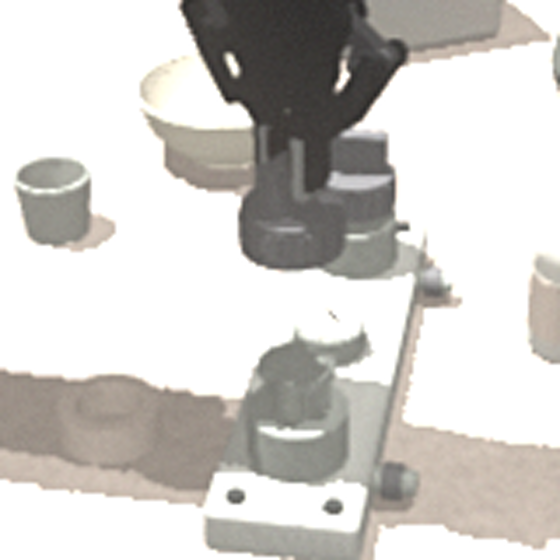

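The cap is held upright at (290,215) in the crop, the bare nozzle shows below at (295,395), and cap_1 is still seated. Handing in.

```bash
python3 st.py; python3 -c "
from workcell import job; print(job.sign_off())"
```

```text
7.8667 [ 0.5317 -0.0789  0.2214] yaw-90 0.8372471065006803 tilt 0.0016957913858768367 F [-0.404  -0.2481 -0.7424] T [-0.0298 -0.0477  0.0093] 0.1478729891728242 q6 -1.1092990312004372
the job is handed in; nothing more can be done
None
```

I took cap_2 off its nozzle and handed the job in at about 7.9 s, with the cap still held upright in the gripper. The drum stood at the bar's -y end, so cap_2 was the one to remove. It turned counter-clockwise without meeting a stop, to about 62° from the bar's axis, and then lifted free.

- **Hold:** the tool rose 99 mm straight up, with a tilt under 0.002 rad, and stayed within about 1 mm of the estimated nozzle axis. The finger opening stayed at about 12.6 mm on the 14 mm wing.
- **Last picture:** the side view shows the cap held upright, the bare nozzle below it, and cap_1 still seated. The other objects in that view look undisturbed. I did not measure the bystanders' positions again.
- **Readings that disagreed:**
  - The wing's starting angle came out between -0.19 and -0.32 rad in the different views, so I gripped at -0.26.
  - Closing the fingers pressed on the skirt top with about 5 N and pushed the tool up 2 mm.
  - The last vertical force readings, -0.3 and -0.7 N, are noisy and smaller than the cap's weight. I relied on the picture and the finger opening to judge that it is held.

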